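# Push the tacky cat figure round the rail bend into the curing stop

## Task

Slide the blue carrier that holds the freshly coated white cat in between the guide rails, through the bend, and press it into the sprung end stop by the curing lamp until the red catch has snapped shut behind it; then let go and draw clear. The rails and the stop are only clamped by hand and not exactly where they should be, so feel your way and never force them: no more than 25 N. Keep the carrier down on the deck and the cat standing on its pad without touching the cat, whose coat is still tacky, and leave everything else where it is.

Things in the scene. Friction and masses are not known exactly. Their poses are not given: they have to be found in the camera images.
- carrier: Blue carrier with the white cat (an empty one is the spare): block 90 long (x), 64 wide, 26 high, rounded corners, 0.3-0.45 kg. Origin: centre of its underside; +x points ahead, the way it travels. Starts on the deck before the rails' mouth, pointing into it within 9 degrees. Slides easily (1-2 N). A flat pusher some 40 mm wide at its rear can steer it; a narrow one lets it veer until the rails guide it.
- knob (a point): Centre of the carrier's black push knob, 24 mm behind the carrier's centre: round, 25 mm across, 30 mm high (45 to 75 mm above the carrier's underside), upright, on a 14 mm stem.
- pad (a point): Centre of the round cork pad (40 mm across, inside a rim 4 mm high) on top of the carrier, on which the cat stands, 20 mm ahead of the carrier's centre.
- figure: White cat figure, 78 mm tall, foot 37 mm across, about 0.1 kg, standing loose on the carrier's pad (ears 104 mm above the carrier's underside). Origin at the centre of its foot, z up. Freshly coated: not to be touched.
- track: Guide-rail track on a white deck plate, deck top at z = 0.012. Origin on the table at the centre of the bend (small steel bolt), z up. The lane's middle runs in along +y at x = -125.5 mm, turns right 90 degrees about the origin at 125.5 mm radius, runs out along +x at y = +125.5 mm. Rails are clamped by hand: the rail set really stands up to 6 mm off in x and 6 mm in y (not turned), not reported.
- mouth (a point): Nominal middle of the rails' flared mouth, on the deck, at x = -125.5, y = -145 mm in the track frame. From here to y = -100 mm the two bars close in from 115 to 71 mm clear width.
- bend_mid (a point): Nominal middle of the lane half-way round the bend, on the deck. Rails: 10 mm round steel bars, 5 to 15 mm above the deck, 71 mm clear between them all along (bend: clear radii 90 and 161 mm): the carrier has 3.5 mm a side in the straights, about 2 mm in the bend. Black-capped clamps, 27 mm high, stand up to 50 mm outside the bars.
- home (a point): Nominal place of the carrier's underside centre when home: on the deck at x = +80, y = +125.5 mm in the track frame. The yellow end-stop unit (stop and catch) is clamped by hand: true home lies up to 18 mm before or beyond this along the lane and up to 6 mm aside; not reported, to be felt.
- stop_place (a point): Nominal centre of the face of the end stop's rubber buffer (26 mm across, 16 mm above the deck, off by as much as home). Pressed in by the carrier's front: 3 N at first touch plus 1.6 N per mm, solid after 8 mm. At 3 to 5 mm (8 to 13 N of push in all) the catch snaps shut behind the carrier; let go, it springs back 1 to 2.5 mm onto the catch: home.
- catch (a joint): Red spring catch of the end-stop unit, 17 to 26 mm above the deck, left of the out lane as seen travelling. 0 rad = shut, tip reaching to 20 mm from the lane's middle. The passing carrier swings it out by 0.12 to 0.35 rad (3 to 4 N); it snaps to 0 behind the rear end. Keep a pusher out of its way: on or right of the middle. Its yellow arm, 28-40 mm above the deck, is 54-66 mm left of the middle.
- spare_carrier: Empty spare carrier, like the other one, parked on the deck on the inner side of the bend; origin at its underside centre. Bystander.
- wrench: Steel spanner, 150 mm, lying on the deck near the spare carrier. Bystander.
- tub: White coating tub with a stirring stick, 80 mm across, 90 mm high, on the table right of the deck. Bystander.
- red_figure: Small red cat figure, 78 mm tall, on the table right of the deck. Bystander.
- hardener: Small bottle with a red cap, 44 mm across, 100 mm high, on the table right of the deck. Bystander.
- mix_cup: Orange mixing cup, 64 mm across, 60 mm high, on the table right of the deck. Bystander.
- sanding_block: Cork sanding block, 70 x 45 x 30 mm, on the table left of the deck. Bystander.
There are look-alikes about, which are no part of the job. Leave any green look-alike of the carrier alone.

How it is judged:
On the way, in this order (a step that is already met when the one before it is completed fails the run):
1. the carrier has been fed into the straight between the rails (y of carrier in the frame of track between -0.08 and 0 m and x of carrier in the frame of track between -0.14 and -0.111 m), for 0.1 s.
2. the carrier is going round the bend between the rails (x of carrier in the frame of track between -0.09 and 0.02 m and y of carrier in the frame of track above 0.07 m and horizontal distance between carrier and track below 0.148 m), for 0.1 s.
At the end, for the whole second after the job is handed in: the carrier is home at the end stop with the red catch shut behind it (catch within 0.06 rad of shut, carrier within 30 mm of the nominal home and 0.12 rad of the out lane), at rest, and the white cat stands upright on its pad (within 15 mm of the pad's centre) (value of joint catch below 0.06 rad and horizontal distance between carrier and home below 0.03 m and angle between the x axis of carrier and the x axis of track, either way round below 0.12 rad and linear speed of carrier below 0.01 m/s and angle between figure's own z axis and vertical below 0.15 rad and horizontal distance between figure and pad below 0.015 m); the robot touches nothing.
It fails at once if the carrier is forced against the rails, the catch or the stop with over 25 N (contact force between carrier and track above 25 N).
It fails at once if the carrier is lifted or tipped off the deck (height (world z) of carrier above 0.026 m or angle between carrier's own z axis and vertical above 0.2 rad).
It fails at once if the tacky cat is touched (contact force between any of the fingers, the arm and figure above 0.5 N).
It fails at once if the cat topples (angle between figure's own z axis and vertical above 0.5 rad).
It fails at once if a bystander is moved by over 20 mm (distance of any of spare_carrier, wrench, tub, red_figure, hardener, mix_cup, sanding_block from where it was at the start of the episode above 0.02 m).
It also fails if it takes over 61 s, if anything falls off the work surface, if the arm or the gripper's body presses on something with over 40 N, if the wrist force passes 120 N, or if a joint passes its speed limit or range.

## Robot

A 6-joint arm with a two-finger parallel gripper is mounted at the origin on the work surface. World frame = base frame: x ahead of the robot, y to its left, z up, the work surface at z = 0. Lengths are in m, angles in rad, forces in N, time in s.
With the tool pointing down it reaches from about 0.25 to 0.725 m from the base axis. Payload 4 kg.
Tool frame: the origin (TCP) lies on the centre line of the jaws, within the pads' length; the fingertips stand 22 mm ahead of it and the grasp point (between the pads) lies 3 mm ahead of it; z points along the fingers, y is the line along which they close (so a half turn about z gives the same grasp; the last joint's range is limited). The gripper opens to 85 mm and grips with 20 to 120 N. Pads are 22 mm wide; open, the fingers measure 114 mm over their backs; the gripper's body (76 mm by 85 mm) begins 54 mm behind the grasp point. The pads swing forward as they close: fully open they stand 13 mm farther back than shut.
Start: joints at [1.23, 0.241, 0.005, 1.335, 0, 1.571], TCP at [0.167, 0.471, 0.253] pointing down, gripper open.
Joint ranges: [-2.72, 2.72], [-1.05, 1.87], [-1.09, 1.28], [-1.99, 2.15], [-1.42, 1.44], [-3.14, 3.14]. Speed limits (rad/s): [2.79, 2.79, 3.14, 3.14, 3.14, 3.14].

## Interface

Orientations are given as a unit quaternion [x, y, z, w].
In Python, from workcell import bot gives the robot as it stands.
- The arm moves only by the shell command python3 -m inch 'ROWS'. ROWS is JSON, one flat list of numbers, 7 for each row, row after row: the shift along the world's x, y, z in mm, then the turn, a rotation vector about the world's x, y, z in rad, then the opening in per cent of the stroke, from 0 (shut) to 100 (fully open). A call has 1 to 8 rows; each row is the pose to reach, as a shift and turn from the pose commanded when the call began; what a row does not reach only later rows make up. A row lasts 1/12 s, in which the tool goes at most 41.7 mm and 7.16 degrees, less where a joint would pass 70% of its speed; a pose out of reach is approached as far as the arm can. A call with a gripper value outside its range is refused whole. The fingers move at their own pace and stop on an object; the grip force is fixed at half the most. Time passes only in rows, so rows that repeat a pose let the fingers close. It gives the time, the measured TCP pose, the force, the opening and the grip force at its end, in the units of the state.
- bot.get_obs(): the state, without advancing time (a new reading comes with each control period).
- bot.camera(name): name is "scene" or "top" or "wrist"; returns the picture (480x640x3 uint8, blue, green, red); there is no depth.
- bot.camera_info(name): a dict with "intrinsics" (3x3 intrinsics, pixels), "camera_from_world" (4x4, takes a point from world to camera coordinates); the wrist camera has in their place "hand_eye" (4x4, takes a point from camera to tool coordinates, whose origin is the TCP and whose axes are the flange's). Camera axes: x right, y down, z forward; pixel columns grow to the right and rows downward; lengths in m; the calibration is good to about 2 mm. The wrist camera is an equidistant fisheye: a pixel r from the principal point sees the ray r / f radians off the axis. A picture is of the moment at which its call begins: read the wrist's pose just before it. camera_info takes no time and is no camera call.
- bot.job_done(): hands the job in; it is judged then, once.
Trained networks look in the newest picture that a camera, given by its name, has taken for a name from the list of things; names that differ only in an ending like _2 or _b are one class to them, and where a whole thing is asked for, a point or a joint stands for the part that bears it (a point fixed in the world has none). Each returns a list of dicts, best first, with "confidence" (0 to 1); they miss things now and then, are a little off and sometimes report something else, mostly with a low value. They report only what shows in the picture. A call takes as long as a camera call. They do not tell look-alikes from the thing itself.
- bot.silhouettes(camera, target): "mask" (480x640 bool, what is visible of it) and "uv" ([column, row] in pixels, amid what is visible of it).
- bot.spot_point(camera, target): "uv" ([column, row] in pixels: a listed point, or the origin of a listed thing).
The state is a dict: "clock": time; "joint_pos": joint angles; "joint_vel": joint speeds; "tau": joint torques, N m; "eef_pos": TCP position; "tool_rot": TCP orientation; "ft_force": force on the tool from outside, world axes, zero at the start; "ft_torque": the same for the moment, N m; "grip_width": finger opening in m; "grasp_force": force on a finger pad.
Only numpy, scipy, OpenCV 4.12 (cv2) and the standard library are available. Lean on these libraries where they do the work, as an engineer would, in place of code of your own. Each camera call takes 0.05 s, during which the arm holds its last target. There are 200 camera calls.

## Working session

There is one attempt and no reset: what is moved stays moved. The work goes in short steps, Python scripts to look and compute and a shell command to move; the robot and the scene stay as the last step left them, time stands still between calls to the robot, and variables do not carry over. Pictures are saved under pics/ and viewed, at most 10 in all, crops included, and the job is handed in when it is done.

```bash
mkdir -p pics; ls; cat > h.py <<'E'
import numpy as np,cv2
from workcell import bot
def cam(n):
    i=bot.camera_info(n); return np.array(i["intrinsics"]),np.array(i["camera_from_world"])
def ray(n,uv):
    K,T=cam(n); d=np.linalg.inv(K)@[uv[0],uv[1],1]; R=T[:3,:3]; return -R.T@T[:3,3],R.T@d
def atz(n,uv,z):
    o,d=ray(n,uv); return o+d*(z-o[2])/d[2]
def tri(a,ua,b,ub):
    o1,d1=ray(a,ua);o2,d2=ray(b,ub);d1/=np.linalg.norm(d1);d2/=np.linalg.norm(d2)
    s=np.linalg.lstsq(np.c_[d1,-d2],o2-o1,rcond=None)[0];p=o1+s[0]*d1;q=o2+s[1]*d2
    return (p+q)/2,np.linalg.norm(p-q)
E
python3 - <<'E'
from h import *
np.set_printoptions(precision=4,suppress=True)
for n in("scene","top"):
    cv2.imwrite(f"pics/{n}0.png",bot.camera(n))
    K,T=cam(n);print(n,K[0],-T[:3,:3].T@T[:3,3])
res={}
for t in["carrier","knob","pad","figure","track","mouth","bend_mid","home","stop_place","catch","spare_carrier"]:
    for n in("scene","top"):
        r=bot.spot_point(n,t)
        for x in r[:3]: print(t,n,np.round(x["uv"],1),round(x["confidence"],2))
        if r: res[t,n]=r[0]["uv"]
    if (t,"scene") in res and (t,"top") in res: print("  ->",*tri("scene",res[t,"scene"],"top",res[t,"top"]))
print(bot.get_obs())
E
```

```text
pics
scene [524.1851   0.     315.4637] [1.4221 0.0876 0.7347]
top [460.752    0.     316.1867] [ 0.2892 -0.0168  1.1341]
carrier scene [231.4 234.6] 0.75
carrier scene [429.  228.2] 0.68
carrier top [211.9 343.2] 0.88
carrier top [413.  291.5] 0.87
  -> [ 0.3712 -0.0165  0.1116] 0.47815897693582193
knob scene [217.6 211.3] 0.87
knob scene [421.5 202.7] 0.87
knob top [430.7 286.9] 0.69
knob top [219.9 344.6] 0.57
  -> [ 0.4001 -0.2824  0.075 ] 0.0036104124572076753
pad scene [433.9 217.3] 0.93
pad scene [236.1 227.5] 0.91
pad scene [190.6 286.8] 0.16
pad top [203.9 342.3] 0.88
pad top [409.  286.3] 0.71
  -> [0.2667 0.2396 0.0325] 0.0006614044278803883
figure scene [237.4 226.6] 0.91
figure top [405.7 286.7] 0.77
  -> [ 0.4038 -0.2336  0.039 ] 0.00016916573557066667
track scene [313.9 283.2] 0.86
track top [319.4 232.6] 0.75
  -> [ 0.5404 -0.0268  0.0027] 0.00037483360097972387
mouth scene [264.  241.2] 0.83
mouth top [483.6 200.1] 0.71
  -> [ 0.5702 -0.246   0.1691] 0.2540365280962834
bend_mid scene [358.1 263.3] 0.56
bend_mid scene [164.4 216.9] 0.26
bend_mid top [279.  265.5] 0.76
bend_mid top [380.  183.8] 0.5
bend_mid top [142.2 285.9] 0.25
  -> [0.4551 0.0677 0.0055] 0.008784271944530951
home scene [368.5 311. ] 0.64
home scene [314.6 285. ] 0.21
home top [273.3 195.2] 0.96
home top [380.8 183.3] 0.47
  -> [0.6306 0.0937 0.0206] 0.0058084023417026434
stop_place scene [365.1 322.6] 0.63
stop_place scene [355.3 263.5] 0.38
stop_place top [272.4 179.7] 0.59
stop_place top [484.7 201.4] 0.58
  -> [0.6697 0.0929 0.0255] 0.0019355446476707104Traceback (most recent call last):
  File "<stdin>", line 9, in <module>
ValueError: it knows: bend_mid, carrier, figure, hardener, home, knob, mix_cup, mouth, pad, red_figure, sanding_block, spare_carrier, stop_place, track, tub, wrench
```

View pics/top0.png

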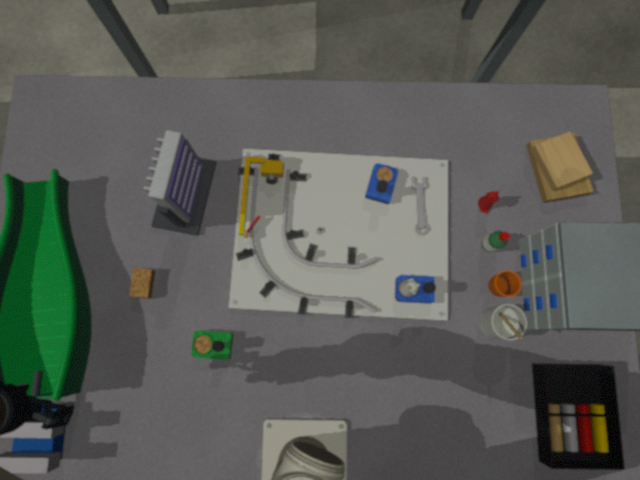

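View pics/scene0.png

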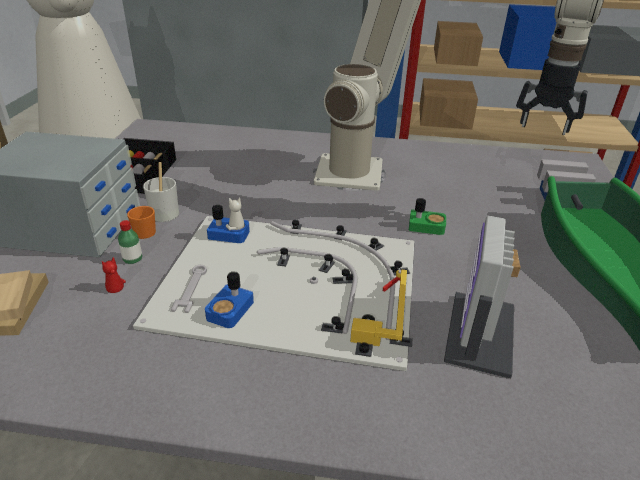

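The top view shows the blue carrier with the cat at (413,289), pointing left into the mouth near (365,280). The lane bends up at (270,265) to the yellow stop at (270,165), with the red catch at (253,225). The green look-alike is off the deck at (212,344). I'll push low on the carrier's rear face.

```bash
python3 - <<'E'
from h import *
np.set_printoptions(precision=4,suppress=True)
img=cv2.imread("pics/top0.png")
m=cv2.inRange(cv2.cvtColor(img,cv2.COLOR_BGR2HSV),(0,0,165),(180,40,255)); m[:, :225]=0;m[:,455:]=0;m[:145]=0;m[330:]=0
c=max(cv2.findContours(m,0,2)[0],key=cv2.contourArea); r=cv2.minAreaRect(c);b=cv2.boxPoints(r)
print(r); P=np.array([atz("top",p,.012)[:2] for p in b]);print(P)
for i in range(4):
    d=P[(i+1)%4]-P[i];print("edge",np.linalg.norm(d),np.degrees(np.arctan2(d[1],d[0])))
bot.camera("top");bot.camera("scene")
S=lambda t,n,x:min((np.array(q["uv"]) for q in bot.spot_point(n,t)),key=lambda u:np.hypot(*(u-x)),default=None)
for t,us,ut in[("carrier",(231,235),(413,291)),("knob",(218,211),(431,287)),("pad",(236,227),(409,286)),("figure",(237,227),(406,287)),("track",(314,283),(319,232)),("home",(368,311),(273,195)),("bend_mid",(358,263),(279,265)),("mouth",(264,241),(370,280)),("mix_cup",(142,222),(505,284)),("tub",(160,200),(508,322))]:
    a,b=S(t,"scene",us),S(t,"top",ut);print(t,a,b,*tri("scene",a,"top",b) if a is not None and b is not None else "")
# carrier top face heading from blue mask
hsv=cv2.cvtColor(img,cv2.COLOR_BGR2HSV);m=cv2.inRange(hsv,(100,120,60),(130,255,255));m[:, :385]=0;m[:,445:]=0;m[:265]=0;m[315:]=0
pts=cv2.findNonZero(m);r=cv2.minAreaRect(pts);print(r);Q=np.array([atz("top",p,.038)[:2] for p in cv2.boxPoints(r)]);print(Q,Q.mean(0))
o=bot.get_obs();print(o["clock"],o["eef_pos"],o["tool_rot"],o["grip_width"],o["ft_force"])
from scipy.spatial.transform import Rotation as R
print(R.from_quat(o["tool_rot"]).as_matrix())
E
```

```text
Traceback (most recent call last):
ValueError: max() iterable argument is empty
```

```bash
cat > m.py <<'E'
from h import *
np.set_printoptions(precision=4,suppress=True)
img=cv2.imread("pics/top0.png")
hsv=cv2.cvtColor(img,cv2.COLOR_BGR2HSV)
print(hsv[220,380],hsv[220,350],hsv[130,350])
g=img.min(2).copy();m=(g>(int(g[220,380])+int(g[130,350]))//2).astype(np.uint8)*255; m[:, :225]=0;m[:,455:]=0;m[:140]=0;m[330:]=0
c=max(cv2.findContours(m,0,2)[0],key=cv2.contourArea); r=cv2.minAreaRect(c);b=cv2.boxPoints(r)
print(r); P=np.array([atz("top",p,.012)[:2] for p in b]);print(P)
for i in range(4):
    d=P[(i+1)%4]-P[i];print("edge",np.linalg.norm(d),np.degrees(np.arctan2(d[1],d[0])))
bot.camera("top");bot.camera("scene")
S=lambda t,n,x:min((np.array(q["uv"]) for q in bot.spot_point(n,t)),key=lambda u:np.hypot(*(u-x)),default=None)
for t,us,ut in[("carrier",(231,235),(413,291)),("knob",(218,211),(431,287)),("pad",(236,227),(409,286)),("figure",(237,227),(406,287)),("track",(314,283),(319,232)),("home",(368,311),(273,195)),("bend_mid",(358,263),(279,265)),("mouth",(264,241),(370,280)),("mix_cup",(142,222),(505,284)),("tub",(160,200),(508,322))]:
    a,b=S(t,"scene",us),S(t,"top",ut);print(t,a,b,*tri("scene",a,"top",b) if a is not None and b is not None else "")
m=cv2.inRange(hsv,(100,120,60),(130,255,255));m[:, :385]=0;m[:,445:]=0;m[:265]=0;m[315:]=0
pts=cv2.findNonZero(m);r=cv2.minAreaRect(pts);print(r);Q=np.array([atz("top",p,.036)[:2] for p in cv2.boxPoints(r)]);print(Q,Q.mean(0))
o=bot.get_obs();print(o["clock"],o["eef_pos"],o["tool_rot"],o["grip_width"],o["ft_force"])
from scipy.spatial.transform import Rotation as R
print(R.from_quat(o["tool_rot"]).as_matrix())
E
python3 m.py
```

```text
[ 30  15 156] [ 27  16 156] [ 10   8 100]
((344.5814514160156, 234.0495147705078), (213.9323272705078, 160.05101013183594), 3.2154839038848877)
[[ 0.3485  0.1788]
 [ 0.7583  0.1759]
 [ 0.7352 -0.3753]
 [ 0.328  -0.3366]]
edge 0.4097793625729425 -0.40331146259007256
edge 0.5516436607183137 -92.39841757726192
edge 0.409039880205448 174.57984716406526
edge 0.5158161866405631 87.719302996556
carrier [231.5 236.9] [410.3 290.1] [ 0.3993 -0.2519  0.0037] 0.0001119333800157339
knob [217.2 212. ] [428.3 284.9] [ 0.4051 -0.2793  0.0758] 0.001285208275040789
pad [432.9 214.2] [406.6 287.5] [0.4287 0.0063 0.2024] 0.4216178737767624
figure [236.2 226. ] [405.1 285.7] [ 0.4062 -0.2337  0.0418] 0.003826189648795779
track [315.2 287.9] [321.1 232.2] [ 0.5434 -0.0272 -0.0079] 0.007541899679421149
home [366.2 309.3] [271.9 196.7] [0.6265 0.0929 0.0213] 0.0023996575578673143
bend_mid [361.5 262.6] [280.9 264.5] [0.4567 0.0691 0.009 ] 0.003766370111539349
mouth [265.  240.1] None
mix_cup [146.1 231.2] [495.9 282.7] [ 0.4202 -0.461   0.01  ] 0.0002081164414669442
tub [164.  216.1] [492.3 322.9] [ 0.3236 -0.4542 -0.0058] 0.0029678028527976596
((414.5, 289.0), (26.0, 37.0), 90.0)
[[ 0.4295 -0.2115]
 [ 0.4309 -0.3004]
 [ 0.3688 -0.2984]
 [ 0.3674 -0.2105]] [ 0.3991 -0.2552]
2.1 [0.1671 0.4712 0.2533] [0.1696 0.9855 0.     0.    ] 0.08550062563943892 [-0.4452 -0.194   0.0992]
[[-0.9425  0.3342  0.    ]
 [ 0.3342  0.9425  0.    ]
 [-0.      0.     -1.    ]]
```

```bash
cat >> h.py <<'E'
def proj(n,P):
    K,T=cam(n);p=np.atleast_2d(P)@T[:3,:3].T+T[:3,3];q=p@K.T;return q[:,:2]/q[:,2:]
C=np.array([.5415,-.027]);YAW=np.radians(-3.0)
def tw(x,y):
    c,s=np.cos(YAW),np.sin(YAW);return np.array([C[0]+c*x-s*y,C[1]+s*x+c*y])
E
python3 - <<'E'
from h import *
img=cv2.imread("pics/top0.png")
x0,y0,s=225,145,3.3
big=cv2.resize(img[y0:325,x0:460],None,fx=s,fy=s,interpolation=cv2.INTER_CUBIC)
def draw(r,z,col):
    L=[(-r,y) for y in np.linspace(-.1,0,10)]+[(-r*np.cos(a),r*np.sin(a)) for a in np.linspace(0,np.pi/2,20)]+[(x,r) for x in np.linspace(0,.1,10)]
    P=np.array([[*tw(*p),z] for p in L]);q=(proj("top",P)-[x0,y0]+.5)*s
    cv2.polylines(big,[q.astype(int)],False,col,1)
draw(.085,.022,(0,0,255));draw(.166,.022,(0,0,255));draw(.1255,.012,(0,200,0))
cv2.imwrite("pics/ov.png",big)
for u in[(249.5,155),(446,162),(443,314),(235.5,303)]:print(atz("top",u,.012))
E
```

```text
[0.73991316 0.15642446 0.012     ]
[ 0.72973721 -0.34963827  0.012     ]
[ 0.34205306 -0.32777822  0.012     ]
[0.36049446 0.17402181 0.012     ]
```

View pics/ov.png

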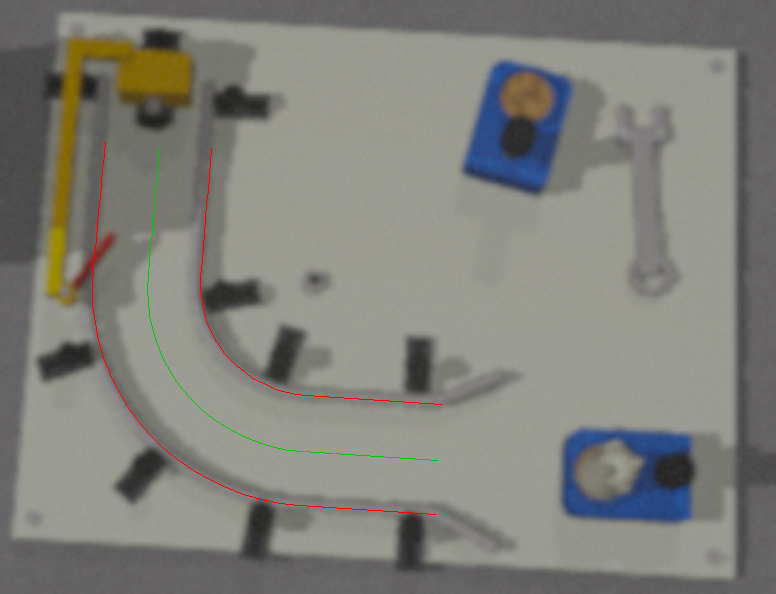

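The overlay matches the rails with yaw about -3° and an offset of roughly (+1.5,+3) mm. The carrier is nearly lined up, with its rear at about y = -0.298 m. I'll move over behind it.

```bash
sed -i 's/C=np.array(\[.5415,-.027\])/C=np.array([.543,-.024])/' h.py; python3 -m inch '[11,-38,0,0,0,0,18, 22,-76,0,0,0,0,18, 33,-114,0,0,0,0,18, 44,-152,0,0,0,0,18, 55,-190,0,0,0,0,18, 66,-228,0,0,0,0,18, 77,-266,0,0,0,0,18, 88,-304,0,0,0,0,18]'; python3 -c "
from h import *
o=bot.get_obs();print(o['joint_pos'],o['eef_pos'])"
```

```text
clock: 2.77
eef_pos: [0.2551, 0.1656, 0.2535]
tool_rot: [0.169, 0.986, 0.0, 0.001]
ft_force: [2.3, -0.6, 0.1]
grip_width: 0.0151
grasp_force: 0.0
[ 5.76055541e-01 -1.56718729e-01 -4.13141738e-01  1.31316899e+00
 -1.86106601e-04  9.15588787e-01] [0.25505179 0.16560523 0.25352548]
```

```bash
python3 -m inch '[9,-31,0,0,0,0.116,18, 18,-62,0,0,0,0.232,18, 27,-93,0,0,0,0.348,18, 36,-124,0,0,0,0.464,18, 45,-155,0,0,0,0.58,18, 54,-186,0,0,0,0.696,18, 63,-217,0,0,0,0.812,18, 72,-248,0,0,0,0.928,18]'; python3 -m inch '[9,-31,0,0,0,0.116,18, 18,-62,0,0,0,0.232,18, 27,-93,0,0,0,0.348,18, 36,-124,0,0,0,0.464,18, 45,-155,0,0,0,0.58,18, 54,-186,0,0,0,0.696,18, 63,-217,0,0,0,0.812,18, 69,-244,0,0,0,0.931,18]'; python3 -c "
from h import *
from scipy.spatial.transform import Rotation as R
o=bot.get_obs();print(o['joint_pos'],o['eef_pos'],R.from_quat(o['tool_rot']).as_matrix())
cv2.imwrite('pics/w1.png',bot.camera('wrist'))
print(bot.spot_point('wrist','knob')[:1],bot.spot_point('wrist','carrier')[:1],bot.camera_info('wrist'))"
```

```text
clock: 3.43
eef_pos: [0.3206, -0.0557, 0.2537]
tool_rot: [-0.19, 0.982, -0.0, 0.001]
ft_force: [1.7, 1.6, -0.0]
grip_width: 0.0152
grasp_force: 0.0
clock: 4.1
eef_pos: [0.39, -0.3004, 0.2533]
tool_rot: [-0.611, 0.792, -0.0, 0.0]
ft_force: [0.7, -0.3, -0.1]
grip_width: 0.0155
grasp_force: 0.0
[-6.56402406e-01  2.24700394e-01 -1.56868536e-02  1.32966931e+00
 -2.84003747e-05 -1.97005958e+00] [ 0.38995038 -0.30041085  0.25328493] [[-2.54314911e-01 -9.67121297e-01  5.68708712e-04]
 [-9.67121413e-01  2.54314662e-01 -4.73958710e-04]
 [ 3.13744598e-04 -6.70545140e-04 -9.99999726e-01]]
[{'uv': [314.0, 247.9], 'confidence': 0.93}] [{'uv': [321.7, 253.3], 'confidence': 0.93}] {'intrinsics': array([[371.64829954,   0.        , 319.66692284],
       [  0.        , 371.64829954, 240.84362966],
       [  0.        ,   0.        ,   1.        ]]), 'hand_eye': array([[-1.80537260e-04, -9.63269812e-01, -2.68535356e-01,
         6.74419811e-02],
       [ 9.99999899e-01, -6.31784875e-05, -4.45674320e-04,
         1.45729725e-04],
       [ 4.12338961e-04, -2.68535409e-01,  9.63269725e-01,
        -1.20221150e-01],
       [ 0.00000000e+00,  0.00000000e+00,  0.00000000e+00,
         1.00000000e+00]])}
```

View pics/w1.png

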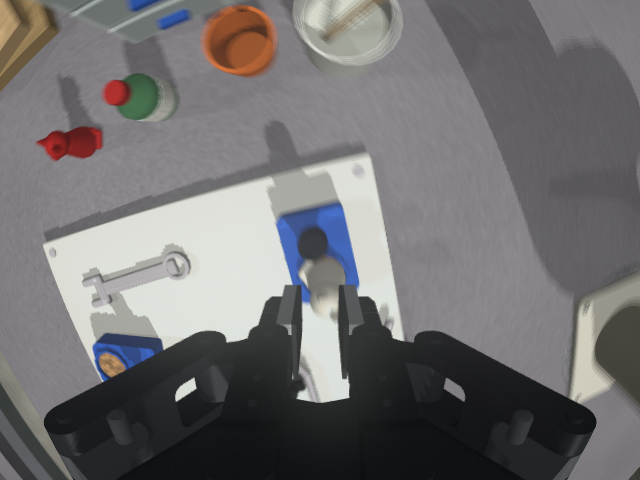

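```bash
python3 -m inch '[2,-14,0,0,0,0.10,18, 4,-20,0,0,0,0.204,18, 4,-20,0,0,0,0.204,18]'; cat >> h.py <<'E'
from scipy.spatial.transform import Rotation as R
def wz(uv,z,o):
    i=bot.camera_info("wrist");K=np.array(i["intrinsics"]);H=np.array(i["hand_eye"])
    d=(np.array(uv)-K[:2,2])/K[0,0];r=np.hypot(*d);c=np.r_[d/r*np.sin(r),np.cos(r)]
    Rt=R.from_quat(o["tool_rot"]).as_matrix();p=np.array(o["eef_pos"])+Rt@H[:3,3];v=Rt@H[:3,:3]@c
    return p+v*(z-p[2])/v[2]
def look():
    o=bot.get_obs();bot.camera("wrist")
    for t,z in(("knob",.072),("pad",.042),("carrier",.012)):
        for q in bot.spot_point("wrist",t)[:2]:print(t,np.round(wz(q["uv"],z,o),4),round(q["confidence"],2))
def st():
    o=bot.get_obs();M=R.from_quat(o["tool_rot"]).as_matrix();print("t",o["clock"],"p",np.round(o["eef_pos"],4),"yaw-x",round(np.degrees(np.arctan2(M[1,0],M[0,0])),2),"F",np.round(o["ft_force"],1),"w",o["grip_width"])
E
python3 -c "
from h import *
st();look();print(bot.get_obs()['joint_pos'])"
```

```text
clock: 4.5
eef_pos: [0.3935, -0.3181, 0.2533]
tool_rot: [-0.686, 0.727, 0.0, 0.0]
ft_force: [0.9, -0.2, -0.8]
grip_width: 0.0153
grasp_force: 0.0
t 4.5 p [ 0.3935 -0.3181  0.2533] yaw-x -93.31 F [ 0.9 -0.2 -0.8] w 0.015297159043401549
knob [ 0.4001 -0.2809  0.072 ] 0.7
pad [ 0.4014 -0.2409  0.042 ] 0.95
carrier [ 0.3993 -0.257   0.012 ] 0.94
[-6.78737015e-01  2.51122197e-01  1.94304466e-02  1.33947306e+00
  1.80693393e-04 -2.18997916e+00]
```

```bash
python3 -m inch '[1,-6,-10,0,0,0,18, 3,-12,-50,0,0,0,18, 3,-12,-90,0,0,0,18, 3,-12,-130,0,0,0,18, 3,-12,-170,0,0,0,18, 3,-12,-200,0,0,0,18, 3,-12,-210,0,0,0,18, 3,-12,-210,0,0,0,18]'; python3 -c "
from h import *
st()
cv2.imwrite('pics/s2.png',bot.camera('scene')[120:390,100:460])"
```

```text
clock: 5.37
eef_pos: [0.3943, -0.3282, 0.0403]
tool_rot: [-0.686, 0.728, 0.004, -0.0]
ft_force: [-0.0, 0.5, -0.0]
grip_width: 0.0151
grasp_force: 0.0
t 5.3667 p [ 0.3943 -0.3282  0.0403] yaw-x -93.36 F [-0.   0.5 -0. ] w 0.015145506709583482
```

View pics/s2.png

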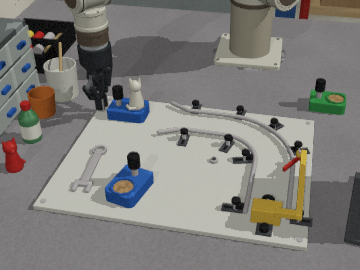

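```bash
python3 -m inch '[3,6,3,0,0,0,18, 4,11,3,0,0,0,18, 4,14,3,0,0,0,18, 4,17,3,0,0,0,18, 4,20,3,0,0,0,18, 5,24,3,0,0,0,18, 5,28,3,0,0,0,18, 6,32,3,0,0,0,18]'; python3 -c "
from h import *
st();look()"
```

```text
clock: 6.08
eef_pos: [0.4024, -0.2979, 0.0466]
tool_rot: [-0.686, 0.727, -0.0, -0.0]
ft_force: [-0.1, -0.5, 0.1]
grip_width: 0.015
grasp_force: 0.5
t 6.0833 p [ 0.4024 -0.2979  0.0466] yaw-x -93.35 F [-0.1 -0.5  0.1] w 0.014986774118992045
carrier [ 0.4022 -0.2413  0.012 ] 0.72
```

```bash
python3 -m inch '[0,5,-2,0,0,0,18, 1,11,-3,0,0,0,18, 1,17,-3,0,0,0,18, 2,23,-3,0,0,0,18, 2,29,-3,0,0,0,18, 3,35,-3,0,0,0,18, 3,41,-3,0,0,0,18, 4,47,-3,0,0,0,18]'; python3 -c "
from h import *
st();look();cv2.imwrite('pics/t3.png',cv2.resize(bot.camera('top')[145:325,225:460],None,fx=3.3,fy=3.3,interpolation=2))"
```

```text
clock: 6.95
eef_pos: [0.4064, -0.2504, 0.0434]
tool_rot: [-0.686, 0.727, 0.0, -0.0]
ft_force: [0.1, -0.9, -0.8]
grip_width: 0.0155
grasp_force: 0.4
t 6.95 p [ 0.4064 -0.2504  0.0434] yaw-x -93.33 F [ 0.1 -0.9 -0.8] w 0.015474519901585833
carrier [ 0.407  -0.1924  0.012 ] 0.9
```

View pics/t3.png

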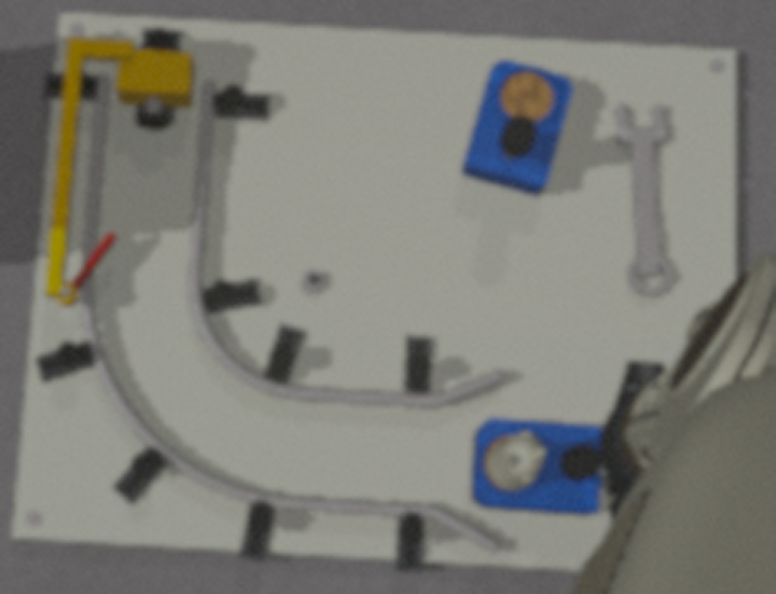

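The carrier is square at the mouth, with its body at rows 420–512 and its front at column 475, and the cat is standing. I'll carry on into the straight.

```bash
python3 -m inch '[1,6,0,0,0,0,18, 2,12,0,0,0,0,18, 2,18,0,0,0,0,18, 3,24,0,0,0,0,18, 4,30,0,0,0,0,18, 4,36,0,0,0,0,18]'; python3 -c "
from h import *
st()"; python3 -m inch '[0,5,0,0,0,0,18, 1,10,0,0,0,0,18, 1,15,0,0,0,0,18, 1,20,0,0,0,0,18]'; python3 -c "
from h import *
st();look()"
```

```text
clock: 7.7
eef_pos: [0.4107, -0.2145, 0.0434]
tool_rot: [-0.686, 0.727, -0.0, 0.0]
ft_force: [0.2, -1.6, 0.6]
grip_width: 0.0151
grasp_force: 0.5
t 7.7 p [ 0.4107 -0.2145  0.0434] yaw-x -93.32 F [ 0.2 -1.6  0.6] w 0.015098850760897047
clock: 8.03
eef_pos: [0.4116, -0.1947, 0.0434]
tool_rot: [-0.686, 0.727, -0.0, 0.0]
ft_force: [0.2, -1.1, 0.1]
grip_width: 0.0156
grasp_force: 0.5
t 8.0333 p [ 0.4116 -0.1947  0.0434] yaw-x -93.33 F [ 0.2 -1.1  0.1] w 0.015578165064750446
carrier [ 0.4101 -0.1391  0.012 ] 0.85
```

```bash
cat > path.py <<'E'
# prints pusher waypoints relative to present pose, following the lane: python3 path.py s_step n [lateral offset right]
from h import *
from scipy.optimize import brentq
import sys
r=.1255;a=.035;HB=r*np.pi/2
def lane(s):  # s=0 at bend start
    if s<0:return np.array([-r,s])
    if s<HB:return np.array([-r*np.cos(s/r),r*np.sin(s/r)])
    return np.array([s-HB,r])
def pose(s):  # carrier, rear guide point at s
    b=brentq(lambda d:np.hypot(*(lane(s+d)-lane(s)))-2*a,.04,.12);p,q=lane(s),lane(s+b)
    h=(q-p)/np.hypot(*(q-p));c=(p+q)/2;return c,h
def pusher(s,off=0):
    c,h=pose(s);P=c-h*.056+off*np.array([h[1],-h[0]]);w=tw(*P);return w,np.arctan2(h[1],h[0])+YAW,c
if __name__=="__main__":
    step,n=float(sys.argv[1])/1e3,int(sys.argv[2]);off=float(sys.argv[3])/1e3 if len(sys.argv)>3 else 0
    o=bot.get_obs();st();p=np.array(o["eef_pos"])[:2];M=R.from_quat(o["tool_rot"]).as_matrix();y=np.arctan2(-M[1,0],-M[0,0])
    S=np.arange(-.3,.3,.0005);s0=S[np.argmin([np.hypot(*(pusher(s,off)[0]-p)) for s in S])]
    print("s0",s0,"carrier(track)",pusher(s0)[2])
    for i in range(n+1):
        w,h,c=pusher(s0+i*step,off);print(np.round((w-p)*1e3,1),"turn",round((h-y+np.pi)%(2*np.pi)-np.pi,3),np.round(c,3))
E
python3 path.py 6 32
```

```text
t 8.2333 p [ 0.4114 -0.1948  0.0433] yaw-x -93.31 F [-0.3 -0.7 -0. ] w 0.015392371751912456
s0 -0.15649999999999986 carrier(track) [-0.1255 -0.1215]
[-3.   0.2] turn 0.005 [-0.126 -0.121]
[-2.7  6.1] turn 0.005 [-0.126 -0.115]
[-2.4 12.1] turn 0.005 [-0.126 -0.109]
[-2.1 18.1] turn 0.005 [-0.126 -0.103]
[-1.8 24.1] turn 0.005 [-0.126 -0.097]
[-1.5 30.1] turn 0.005 [-0.126 -0.091]
[-1.1 36.1] turn 0.005 [-0.126 -0.085]
[-0.8 42.1] turn 0.005 [-0.126 -0.079]
[-0.5 48.1] turn 0.005 [-0.126 -0.073]
[-0.2 54.1] turn 0.005 [-0.126 -0.067]
[ 0.1 60.1] turn 0.005 [-0.126 -0.061]
[ 0.4 66.1] turn 0.005 [-0.126 -0.055]
[ 0.7 72.1] turn 0.005 [-0.126 -0.049]
[ 1. 78.] turn 0.005 [-0.126 -0.043]
[ 1.4 84. ] turn 0.005 [-0.126 -0.037]
[ 1.7 90. ] turn 0.005 [-0.125 -0.032]
[ 1.9 96. ] turn 0.0 [-0.125 -0.026]
[  2. 102.] turn -0.008 [-0.125 -0.02 ]
[  2.1 108. ] turn -0.021 [-0.125 -0.014]
[  2.  114.1] turn -0.038 [-0.124 -0.008]
[  1.9 120.1] turn -0.059 [-0.123 -0.002]
[  1.7 126.2] turn -0.084 [-0.122  0.004]
[  1.4 132.3] turn -0.114 [-0.121  0.01 ]
[  1.  138.4] turn -0.148 [-0.12   0.016]
[  0.5 144.5] turn -0.186 [-0.119  0.022]
[  0.  150.8] turn -0.228 [-0.117  0.028]
[ -0.6 157.1] turn -0.273 [-0.116  0.033]
[ -1.1 163.4] turn -0.321 [-0.114  0.039]
[ -1.3 169.7] turn -0.369 [-0.112  0.044]
[ -1.2 176.1] turn -0.417 [-0.11   0.049]
[ -0.8 182.4] turn -0.464 [-0.107  0.055]
[-1.000e-01  1.887e+02] turn -0.512 [-0.105  0.06 ]
[  0.9 195. ] turn -0.56 [-0.102  0.065]
```

```bash
python3 -m inch '[0,6,0,0,0,0,18, 0,12,0,0,0,0,18, 0,18,0,0,0,0,18, 0,24,0,0,0,0,18, 0,30,0,0,0,0,18]'; python3 -m inch '[0,6,0,0,0,0,18, 0,12,0,0,0,0,18, 0,18,0,0,0,0,18, 0,24,0,0,0,0,18, 0,30,0,0,0,0,18]'; python3 -c "
from h import *
st();look()"
```

```text
clock: 8.65
eef_pos: [0.4116, -0.1646, 0.0434]
tool_rot: [-0.686, 0.727, -0.0, 0.0]
ft_force: [-0.0, -1.2, -0.2]
grip_width: 0.0156
grasp_force: 0.5
clock: 9.07
eef_pos: [0.4115, -0.1345, 0.0434]
tool_rot: [-0.686, 0.727, 0.0, 0.0]
ft_force: [0.9, -1.0, 0.5]
grip_width: 0.0154
grasp_force: 0.5
t 9.0667 p [ 0.4115 -0.1345  0.0434] yaw-x -93.33 F [ 0.9 -1.   0.5] w 0.015357472672214571
```

Forces are about 1 N. Next comes the rest of the straight and the start of the bend.

```bash
python3 -m inch '[0,6,0,0,0,0,18, 1,12,0,0,0,0,18, 1,18,0,0,0,0,18, 1,24,0,0,0,0,18, 1,30,0,0,0,0,18]'; python3 -m inch '[0,6,0,0,0,0,18, 0,12,0,0,0,-0.01,18, 0,18,0,0,0,-0.02,18, 0,24,0,0,0,-0.04,18]';  python3 path.py 6 24; python3 -c "
from h import *
look();cv2.imwrite('pics/t4.png',cv2.resize(bot.camera('top')[145:325,225:460],None,fx=3.3,fy=3.3,interpolation=2))"
```

```text
clock: 9.68
eef_pos: [0.4125, -0.1046, 0.0434]
tool_rot: [-0.686, 0.727, -0.0, 0.0]
ft_force: [0.2, -1.6, 0.3]
grip_width: 0.0156
grasp_force: 0.5
clock: 10.02
eef_pos: [0.4125, -0.0805, 0.0434]
tool_rot: [-0.671, 0.741, -0.0, -0.0]
ft_force: [0.1, -0.6, 0.7]
grip_width: 0.0151
grasp_force: 0.5
t 10.0167 p [ 0.4125 -0.0805  0.0434] yaw-x -95.68 F [ 0.1 -0.6  0.7] w 0.015100748960531065
s0 -0.04199999999999976 carrier(track) [-0.1239264  -0.00703539]
[0.9 0.2] turn 0.002 [-0.124 -0.007]
[0.8 6.3] turn -0.02 [-0.123 -0.001]
[ 0.6 12.3] turn -0.045 [-0.122  0.005]
[ 0.3 18.4] turn -0.075 [-0.121  0.011]
[-0.1 24.6] turn -0.109 [-0.12   0.017]
[-0.6 30.7] turn -0.148 [-0.119  0.022]
[-1.1 37. ] turn -0.19 [-0.117  0.028]
[-1.7 43.3] turn -0.236 [-0.116  0.034]
[-2.2 49.6] turn -0.284 [-0.114  0.039]
[-2.4 55.9] turn -0.331 [-0.112  0.045]
[-2.3 62.3] turn -0.379 [-0.11  0.05]
[-1.8 68.6] turn -0.427 [-0.107  0.055]
[-1.1 74.9] turn -0.475 [-0.104  0.06 ]
[-0.1 81.2] turn -0.523 [-0.102  0.065]
[ 1.3 87.4] turn -0.57 [-0.098  0.07 ]
[ 2.9 93.6] turn -0.618 [-0.095  0.074]
[ 4.8 99.6] turn -0.666 [-0.091  0.079]
[  7.  105.6] turn -0.714 [-0.087  0.083]
[  9.5 111.4] turn -0.762 [-0.083  0.087]
[ 12.2 117.1] turn -0.809 [-0.079  0.091]
[ 15.3 122.7] turn -0.857 [-0.075  0.095]
[ 18.6 128.2] turn -0.905 [-0.07   0.098]
[ 22.1 133.4] turn -0.953 [-0.065  0.101]
[ 25.9 138.5] turn -1.001 [-0.06   0.104]
[ 30.  143.4] turn -1.049 [-0.055  0.107]
knob [ 0.4859 -0.0796  0.072 ] 0.29
carrier [ 0.4142 -0.0231  0.012 ] 0.86
```

View pics/t4.png

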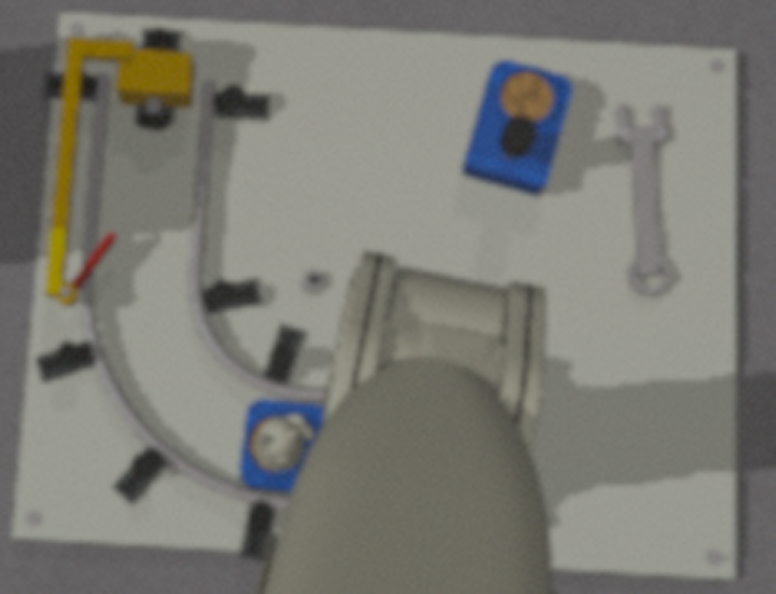

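The carrier's front is at the outer rail at the bend entry, at about (243,445), and the cat is upright. I'll follow the bend using the computed waypoints.

```bash
python3 -m inch '[1,6,0,0,0,-0.02,18, 1,12,0,0,0,-0.045,18, 0,18,0,0,0,-0.075,18, 0,24,0,0,0,-0.11,18]'; python3 -m inch '[-1,6,0,0,0,-0.04,18, -1,13,0,0,0,-0.08,18, -2,19,0,0,0,-0.126,18, -2,25,0,0,0,-0.174,18]';  python3 path.py 6 12
```

```text
clock: 10.6
eef_pos: [0.4122, -0.0574, 0.0433]
tool_rot: [-0.629, 0.777, -0.0, -0.0]
ft_force: [-0.2, -1.0, -0.4]
grip_width: 0.0154
grasp_force: 0.5
clock: 10.93
eef_pos: [0.4101, -0.0323, 0.0433]
tool_rot: [-0.559, 0.829, 0.0, -0.0]
ft_force: [-0.7, -0.4, 0.0]
grip_width: 0.0158
grasp_force: 0.5
t 10.9333 p [ 0.4101 -0.0323  0.0433] yaw-x -112.07 F [-0.7 -0.4  0. ] w 0.01579438489580337
s0 0.0045000000000002816 carrier(track) [-0.11445972  0.03773887]
[ 0.3 -0.2] turn 0.014 [-0.114  0.038]
[0.1 6.2] turn -0.034 [-0.113  0.043]
[ 0.1 12.5] turn -0.081 [-0.11   0.048]
[ 0.5 18.9] turn -0.129 [-0.108  0.054]
[ 1.1 25.2] turn -0.177 [-0.105  0.059]
[ 2.1 31.5] turn -0.225 [-0.102  0.064]
[ 3.3 37.7] turn -0.273 [-0.099  0.069]
[ 4.9 43.9] turn -0.32 [-0.096  0.073]
[ 6.7 49.9] turn -0.368 [-0.092  0.078]
[ 8.8 55.9] turn -0.416 [-0.088  0.082]
[11.3 61.8] turn -0.464 [-0.084  0.086]
[14.  67.5] turn -0.512 [-0.08  0.09]
[16.9 73.2] turn -0.559 [-0.076  0.094]
```

```bash
python3 -m inch '[0,6,0,0,0,-0.034,18, 0,12,0,0,0,-0.08,18, 1,19,0,0,0,-0.13,18, 1,25,0,0,0,-0.177,18]'; python3 -m inch '[1,6,0,0,0,-0.048,18, 2,12,0,0,0,-0.096,18, 4,18,0,0,0,-0.143,18, 6,24,0,0,0,-0.19,18]';  python3 path.py 6 12; python3 -c "
from h import *
look();cv2.imwrite('pics/t5.png',cv2.resize(bot.camera('top')[145:325,225:460],None,fx=3.3,fy=3.3,interpolation=2))"
```

```text
clock: 11.27
eef_pos: [0.4114, -0.0072, 0.0433]
tool_rot: [-0.483, 0.876, -0.0, -0.0]
ft_force: [-1.3, -1.4, -0.2]
grip_width: 0.0159
grasp_force: 0.4
clock: 11.6
eef_pos: [0.417, 0.0167, 0.0432]
tool_rot: [-0.398, 0.917, 0.0, -0.001]
ft_force: [-0.8, -0.3, 0.2]
grip_width: 0.0149
grasp_force: 0.4
t 11.6 p [0.417  0.0167 0.0432] yaw-x -133.1 F [-0.8 -0.3  0.2] w 0.014923981197446489
s0 0.05150000000000032 carrier(track) [-0.09272128  0.0769936 ]
[-0.6 -0.1] turn 0.007 [-0.093  0.077]
[1.5 5.9] turn -0.041 [-0.089  0.081]
[ 3.9 11.8] turn -0.089 [-0.085  0.085]
[ 6.5 17.6] turn -0.137 [-0.081  0.089]
[ 9.4 23.2] turn -0.184 [-0.076  0.093]
[12.6 28.7] turn -0.232 [-0.072  0.097]
[16.1 34.1] turn -0.28 [-0.067  0.1  ]
[19.8 39.2] turn -0.328 [-0.062  0.103]
[23.7 44.2] turn -0.376 [-0.057  0.106]
[27.9 49. ] turn -0.423 [-0.052  0.109]
[32.3 53.6] turn -0.471 [-0.047  0.111]
[36.9 58. ] turn -0.519 [-0.042  0.113]
[41.7 62.1] turn -0.567 [-0.036  0.115]
carrier [0.4533 0.0612 0.012 ] 0.61
```

View pics/t5.png

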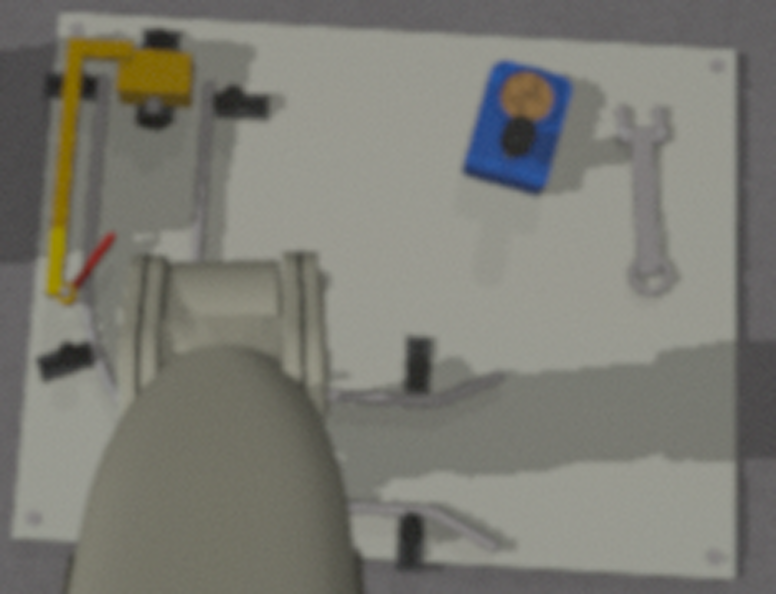

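The arm hides the carrier from above, but the wrist fix of (0.453,0.061) agrees with the lane model. I'll keep going.

```bash
python3 -m inch '[1,6,0,0,0,-0.04,18, 4,12,0,0,0,-0.09,18, 6,17,0,0,0,-0.137,18, 9,23,0,0,0,-0.184,18]'; python3 -m inch '[3,6,0,0,0,-0.048,18, 7,11,0,0,0,-0.096,18, 10,16,0,0,0,-0.144,18, 14,21,0,0,0,-0.19,18]';  python3 path.py 6 12; python3 -c "
from h import *
look()"
```

```text
clock: 12.18
eef_pos: [0.4258, 0.0393, 0.0432]
tool_rot: [-0.312, 0.95, -0.0, -0.001]
ft_force: [-0.7, -0.4, -0.3]
grip_width: 0.0154
grasp_force: 0.5
clock: 12.52
eef_pos: [0.4398, 0.0604, 0.0432]
tool_rot: [-0.221, 0.975, -0.0, -0.001]
ft_force: [-1.1, -0.6, 0.6]
grip_width: 0.0152
grasp_force: 0.5
t 12.5167 p [0.4398 0.0604 0.0432] yaw-x -154.48 F [-1.1 -0.6  0.6] w 0.015153967593706389
s0 0.09850000000000037 carrier(track) [-0.05812981  0.10557545]
[ 0.3 -0.4] turn 0.006 [-0.058  0.106]
[4.4 4.5] turn -0.042 [-0.053  0.108]
[8.8 9.1] turn -0.09 [-0.048  0.111]
[13.3 13.5] turn -0.138 [-0.042  0.113]
[18.1 17.7] turn -0.186 [-0.037  0.115]
[23.1 21.6] turn -0.233 [-0.031  0.116]
[28.3 25.2] turn -0.277 [-0.026  0.118]
[33.6 28.5] turn -0.317 [-0.02   0.119]
[39.1 31.5] turn -0.353 [-0.015  0.12 ]
[44.8 34.1] turn -0.385 [-0.009  0.122]
[50.5 36.3] turn -0.413 [-0.003  0.123]
[56.3 38.2] turn -0.437 [0.003 0.123]
[62.2 39.7] turn -0.457 [0.009 0.124]
carrier [0.4904 0.0887 0.012 ] 0.77
```

```bash
python3 -m inch '[4,5,0,0,0,-0.04,18, 9,9,0,0,0,-0.09,18, 13,13,0,0,0,-0.138,18, 18,17,0,0,0,-0.186,18]'; python3 -m inch '[5,4,0,0,0,-0.047,18, 10,7,0,0,0,-0.09,18, 15,11,0,0,0,-0.13,18, 21,14,0,0,0,-0.167,18]';  python3 path.py 6 12; python3 -c "
from h import *
look()"
```

```text
clock: 13.05
eef_pos: [0.4576, 0.0773, 0.0432]
tool_rot: [-0.13, 0.992, -0.0, -0.001]
ft_force: [-1.0, 0.0, 1.0]
grip_width: 0.0157
grasp_force: 0.5
clock: 13.38
eef_pos: [0.4772, 0.0909, 0.0427]
tool_rot: [-0.047, 0.999, -0.001, -0.002]
ft_force: [-3.2, -0.6, 1.3]
grip_width: 0.0154
grasp_force: 1.6
t 13.3833 p [0.4772 0.0909 0.0427] yaw-x -174.66 F [-3.2 -0.6  1.3] w 0.015385872677670033
s0 0.1445000000000004 carrier(track) [-0.01653049  0.12006162]
[-0.1  0. ] turn 0.01 [-0.017  0.12 ]
[5.5 2.7] turn -0.023 [-0.011  0.121]
[11.2  5.1] turn -0.052 [-0.005  0.122]
[17.   7.1] turn -0.078 [0.001 0.123]
[22.9  8.8] turn -0.099 [0.007 0.124]
[28.8 10. ] turn -0.116 [0.012 0.124]
[34.8 10.9] turn -0.13 [0.018 0.125]
[40.8 11.5] turn -0.139 [0.024 0.125]
[46.8 11.6] turn -0.144 [0.03  0.125]
[52.8 11.4] turn -0.146 [0.036 0.126]
[58.8 11.1] turn -0.146 [0.042 0.126]
[64.8 10.8] turn -0.146 [0.048 0.126]
[70.7 10.5] turn -0.146 [0.054 0.126]
```

```bash
python3 -m inch '[4,2,0,0,0,-0.017,18, 8,4,0,0,0,-0.035,18, 12,5,0,0,0,-0.055,18]'; python3 -m inch '[4,1,0,0,0,-0.017,18, 8,3,0,0,0,-0.032,18, 12,4,0,0,0,-0.045,18]';  python3 path.py 6 6; python3 -c "
from h import *
look()"
```

```text
clock: 13.83
eef_pos: [0.4914, 0.097, 0.0433]
tool_rot: [-0.019, 1.0, 0.0, -0.0]
ft_force: [-1.6, 0.9, -0.8]
grip_width: 0.0155
grasp_force: 0.9
clock: 14.08
eef_pos: [0.5041, 0.1009, 0.0434]
tool_rot: [0.003, 1.0, -0.0, 0.0]
ft_force: [-1.7, 0.4, -0.2]
grip_width: 0.0154
grasp_force: 0.9
t 14.0833 p [0.5041 0.1009 0.0434] yaw-x 179.61 F [-1.7  0.4 -0.2] w 0.015423000260899815
s0 0.17250000000000043 carrier(track) [0.01050221 0.12429495]
[-0.1 -0.4] turn -0.011 [0.011 0.124]
[5.9 0.7] turn -0.026 [0.016 0.125]
[11.9  1.3] turn -0.037 [0.022 0.125]
[17.9  1.6] turn -0.043 [0.028 0.125]
[23.9  1.5] turn -0.046 [0.034 0.125]
[29.9  1.2] turn -0.046 [0.04  0.126]
[35.9  0.9] turn -0.046 [0.046 0.126]
carrier [0.5609 0.0985 0.012 ] 0.7
```

```bash
python3 -m inch '[-4,0,0,0,0,0,10, -8,0,0,0,0,-0.02,0, -8,-4,0,0,0,-0.046,0, -8,-8,0,0,0,-0.046,0, -4,-8,0,0,0,-0.046,0, -1,-8,0,0,0,-0.046,0]';  python3 -c "
from h import *
st();look();o=bot.get_obs();cv2.imwrite('pics/s6.png',cv2.resize(bot.camera('scene')[200:380,260:460],None,fx=3.5,fy=3.3,interpolation=2))"
```

```text
clock: 14.78
eef_pos: [0.503, 0.0925, 0.0436]
tool_rot: [0.026, 1.0, 0.0, 0.0]
ft_force: [0.5, -0.1, -0.4]
grip_width: 0.0003
grasp_force: 0.0
t 14.7833 p [0.503  0.0925 0.0436] yaw-x 177.01 F [ 0.5 -0.1 -0.4] w 0.0003113066611896793
carrier [0.5613 0.0997 0.012 ] 0.65
```

View pics/s6.png

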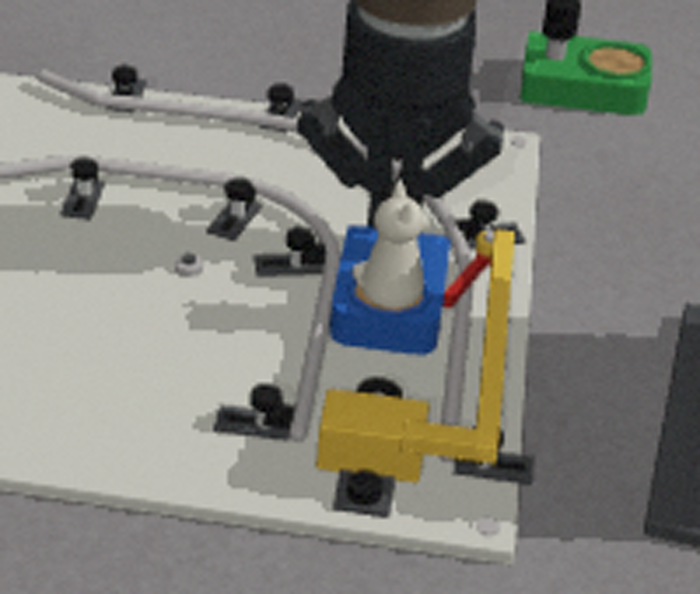

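The carrier is between the out rails with the catch tip riding on its left side at (445,300) and the cat upright. The pusher is now shut and right of the middle, so I'll advance towards the buffer.

```bash
python3 -m inch '[5,0,0,0,0,0,0, 10,0,0,0,0,0,0, 15,-1,0,0,0,0,0, 20,-1,0,0,0,0,0, 25,-1,0,0,0,0,0]'; python3 -m inch '[4,0,0,0,0,0,0, 8,0,0,0,0,0,0, 12,-1,0,0,0,0,0]';  python3 -c "
from h import *
st();look()"
```

```text
clock: 15.45
eef_pos: [0.5277, 0.0917, 0.0431]
tool_rot: [0.026, 1.0, -0.0, -0.0]
ft_force: [-2.1, -0.6, -1.3]
grip_width: 0.0
grasp_force: 0.9
clock: 15.7
eef_pos: [0.5398, 0.0911, 0.0432]
tool_rot: [0.026, 1.0, 0.0, -0.0]
ft_force: [-2.4, 0.3, -0.3]
grip_width: -0.0002
grasp_force: 1.1
t 15.7 p [0.5398 0.0911 0.0432] yaw-x 177.07 F [-2.4  0.3 -0.3] w -0.00022331723804122974
carrier [0.5975 0.0974 0.012 ] 0.67
```

Sliding force is about 2.3 N. I'll go in 2 mm steps now.

```bash
python3 -m inch '[2,0,0,0,0,0,0, 4,0,0,0,0,0,0, 6,0,0,0,0,0,0]'; python3 -m inch '[2,0,0,0,0,0,0, 4,0,0,0,0,0,0]'; python3 -m inch '[2,0,0,0,0,0,0, 4,0,0,0,0,0,0]'|head -4
```

```text
clock: 16.15
eef_pos: [0.5451, 0.0908, 0.0434]
tool_rot: [0.026, 1.0, -0.0, -0.0]
ft_force: [-2.2, -0.3, 0.9]
grip_width: -0.0
grasp_force: 1.0
clock: 16.32
eef_pos: [0.5494, 0.0907, 0.0433]
tool_rot: [0.026, 1.0, -0.0, -0.0]
ft_force: [-2.6, -0.4, 0.5]
grip_width: -0.0002
grasp_force: 1.0
clock: 16.48
eef_pos: [0.5536, 0.0907, 0.0433]
tool_rot: [0.026, 1.0, -0.0, -0.0]
ft_force: [-1.4, -1.1, 0.9]
```

```bash
python3 -m inch '[2,0,0,0,0,0,0, 4,0,0,0,0,0,0]'|sed -n '2p;4p'; python3 -m inch '[2,0,0,0,0,0,0, 4,0,0,0,0,0,0]'|sed -n '2p;4p'; python3 -c "
from h import *
st();look()"
```

```text
eef_pos: [0.5576, 0.0907, 0.0433]
ft_force: [-2.7, -1.2, -0.2]
eef_pos: [0.5612, 0.0908, 0.0432]
ft_force: [-5.7, -0.9, 2.6]
t 16.8167 p [0.5612 0.0908 0.0432] yaw-x 177.05 F [-5.7 -0.9  2.6] w -0.00021280524472846996
carrier [0.6172 0.0983 0.012 ] 0.66
carrier [ 0.5442 -0.0198  0.012 ] 0.26
```

```bash
for i in 1; do python3 -m inch '[1,0,0,0,0,0,0, 1,0,0,0,0,0,0]'|sed -n '2p;4p'; done; python3 -m inch '[1,0,0,0,0,0,0, 1,0,0,0,0,0,0]'|sed -n '2p;4p'; python3 -m inch '[1,0,0,0,0,0,0, 1,0,0,0,0,0,0]'|sed -n '2p;4p'
```

```text
eef_pos: [0.5615, 0.0908, 0.0432]
ft_force: [-5.0, 0.4, 1.1]
eef_pos: [0.5622, 0.0908, 0.0432]
ft_force: [-5.7, -1.5, 1.7]
eef_pos: [0.5629, 0.0908, 0.0431]
ft_force: [-5.7, -0.5, 2.5]
```

```bash
python3 -m inch '[1,0,0,0,0,0,0, 1,0,0,0,0,0,0]'|sed -n '2p;4p'; python3 -m inch '[1,0,0,0,0,0,0, 1,0,0,0,0,0,0]'|sed -n '2p;4p'; python3 -m inch '[1,0,0,0,0,0,0, 1,0,0,0,0,0,0]'|sed -n '2p;4p'; python3 -c "
from h import *
st();look();cv2.imwrite('pics/s7.png',cv2.resize(bot.camera('scene')[200:380,260:460],None,fx=3.5,fy=3.3,interpolation=2))"
```

```text
eef_pos: [0.5635, 0.0909, 0.043]
ft_force: [-7.2, 0.3, 2.8]
eef_pos: [0.5642, 0.0909, 0.0429]
ft_force: [-7.9, 0.6, 2.8]
eef_pos: [0.5649, 0.091, 0.0429]
ft_force: [-8.9, -0.2, 3.8]
t 18.0167 p [0.5649 0.091  0.0429] yaw-x 177.08 F [-8.9 -0.2  3.8] w -0.0003895438054632368
carrier [0.6215 0.097  0.012 ] 0.67
```

View pics/s7.png

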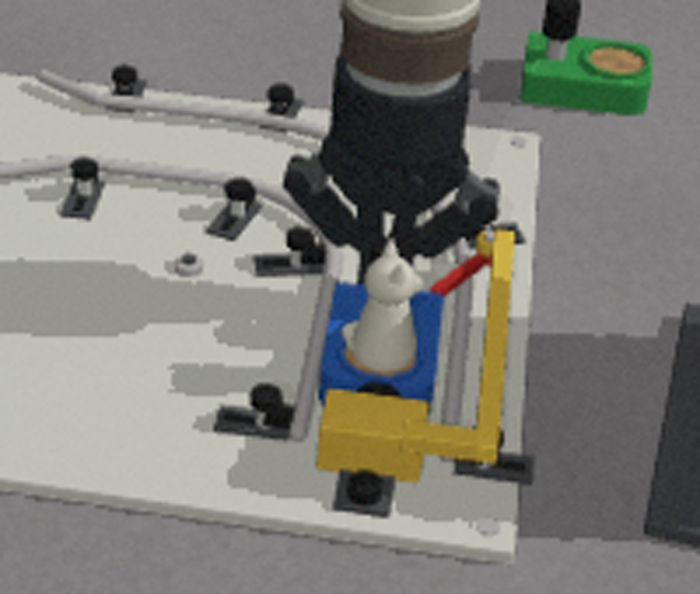

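The carrier is against the buffer and the red catch tip is at its rear left corner (435,290). I'll press a little further, to about 13 N.

```bash
python3 -m inch '[1,0,0,0,0,0,0, 1,0,0,0,0,0,0]'|sed -n '2p;4p'; python3 -m inch '[1,0,0,0,0,0,0, 1,0,0,0,0,0,0]'|sed -n '2p;4p'; python3 -m inch '[1,0,0,0,0,0,0, 1,0,0,0,0,0,0]'|sed -n '2p;4p'; python3 -m inch '[1,0,0,0,0,0,0, 1,0,0,0,0,0,0]'|sed -n '2p;4p'
```

```text
eef_pos: [0.565, 0.0911, 0.0427]
ft_force: [-10.6, 0.2, 3.7]
eef_pos: [0.5655, 0.0912, 0.0426]
ft_force: [-10.7, 1.4, 4.8]
eef_pos: [0.566, 0.0912, 0.0425]
ft_force: [-12.0, 1.2, 4.9]
eef_pos: [0.5665, 0.0912, 0.0424]
ft_force: [-13.2, 1.1, 5.3]
```

```bash
python3 -m inch '[1,0,0,0,0,0,0, 1,0,0,0,0,0,0]'|sed -n '2p;4p'; python3 -m inch '[-3,0,0,0,0,0,0, -6,0,0,0,0,0,0, -9,0,0,0,0,0,0, -12,0,0,0,0,0,0, -17,0,0,0,0,0,0, -17,0,0,0,0,0,0]'|sed -n '2p;4p'; python3 -c "
from h import *
st();look();cv2.imwrite('pics/s8.png',cv2.resize(bot.camera('scene')[240:360,320:440],None,fx=5,fy=5,interpolation=2))"
```

```text
eef_pos: [0.5671, 0.0912, 0.0422]
ft_force: [-13.9, 0.7, 6.7]
eef_pos: [0.5558, 0.0909, 0.0439]
ft_force: [0.1, 0.6, -0.9]
t 19.6 p [0.5558 0.0909 0.0439] yaw-x 177.05 F [ 0.1  0.6 -0.9] w -9.88979929762501e-05
carrier [0.6189 0.0963 0.012 ] 0.79
```

View pics/s8.png

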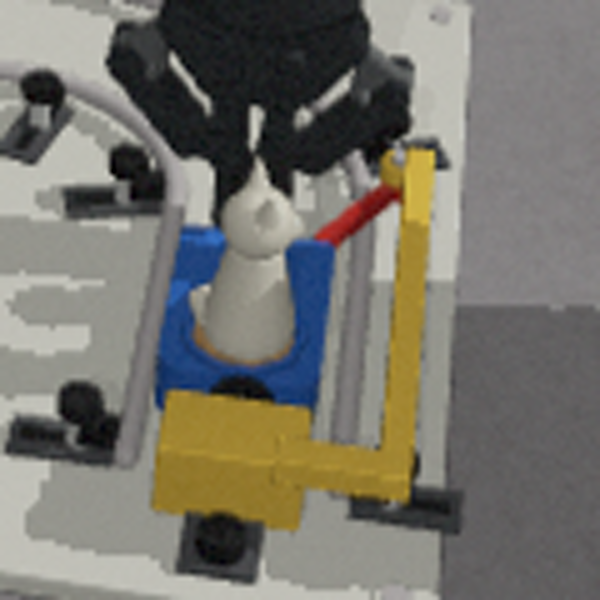

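The red catch runs in behind the carrier's rear corner at (320,240), close to its original shut direction, and the cat is upright. I'll draw clear and check the catch numerically against its shut mask in the first picture.

```bash
python3 -m inch '[-15,0,0,0,0,0,0, -30,0,0,0,0,0,0, -40,0,20,0,0,0,0, -50,0,50,0,0,0,0, -70,0,90,0,0,0,0, -100,0,130,0,0,0,0, -130,0,160,0,0,0,0, -160,0,180,0,0,0,0]'|sed -n '2p;4p'; python3 -m inch '[-30,0,0,0,0,0,0, -50,0,0,0,0,0,0, -50,0,0,0,0,0,0, -50,0,0,0,0,0,0]'|sed -n '2p;4p'; python3 - <<'E'
from h import *
def red(im,b):
    h=cv2.cvtColor(im,cv2.COLOR_BGR2HSV);m=((h[...,0]<7)|(h[...,0]>172))&(h[...,1]>130)&(h[...,2]>50)
    k=np.zeros_like(m);k[b[1]:b[3],b[0]:b[2]]=1;return m&k
def desc(m):
    y,x=np.nonzero(m)
    if len(x)<4:return len(x)
    v=cv2.fitLine(np.c_[x,y].astype(np.float32),cv2.DIST_L2,0,.01,.01).ravel();return len(x),np.degrees(np.arctan2(v[1],v[0])),(x.min(),x.max(),y.min(),y.max())
new={n:bot.camera(n) for n in("top","scene")}
for n,b in(("top",(238,205,275,240)),("scene",(370,265,410,300))):
    print(n,"before",desc(red(cv2.imread(f"pics/{n}0.png"),b)),"now",desc(red(new[n],b)))
for t in("carrier","pad","figure","knob"):
    for n in("top","scene"):
        print(t,n,[(np.round(q["uv"],1),round(q["confidence"],2)) for q in bot.spot_point(n,t)[:3]])
print("home nominal",tw(.08,.1255),"px",proj("top",[[*tw(.08,.1255),.012]]))
st()
E
```

```text
eef_pos: [0.401, 0.091, 0.2222]
ft_force: [1.1, 0.5, 0.3]
eef_pos: [0.3502, 0.0909, 0.2203]
ft_force: [0.8, -0.5, 0.1]
top before (30, np.float32(-54.13388), (np.int64(248), np.int64(258), np.int64(216), np.int64(230))) now (34, np.float32(-54.204693), (np.int64(248), np.int64(259), np.int64(216), np.int64(230)))
scene before (82, np.float32(-37.68585), (np.int64(383), np.int64(399), np.int64(277), np.int64(290))) now (69, np.float32(-34.89935), (np.int64(383), np.int64(399), np.int64(277), np.int64(288)))
carrier top [(array([272.1, 202.8]), 0.66)]
carrier scene [(array([431. , 222.5]), 0.92), (array([369.2, 311.2]), 0.75)]
pad top [(array([270.7, 189.2]), 0.57)]
pad scene [(array([367.2, 310.3]), 0.86), (array([432.4, 217.3]), 0.57)]
figure top [(array([271.5, 191.1]), 0.69)]
figure scene [(array([367.4, 302.9]), 0.63), (array([265.1, 240.3]), 0.54)]
knob top [(array([270.4, 202.7]), 0.75)]
knob scene [(array([419.9, 203. ]), 0.8), (array([368.4, 278.2]), 0.74)]
home nominal [0.62945853 0.09714113] px [[271.05777729 196.62445527]]
t 21.35 p [0.3506 0.0908 0.2194] yaw-x 177.04 F [-1.1 -0.5  0.5] w 0.00011106942445210259
```

The catch's angle in the top view is the same as at the start (-54.2° against -54.1°), so it is shut. The carrier is about 10 mm from nominal home, and the cat is on its pad.

```bash
python3 -c "
from workcell import bot
print(bot.job_done())"
```

```text
the job is handed in; nothing more can be done
None
```

The job is handed in at about 21 s of the 61 s allowed: the carrier is at the end stop with the red catch shut behind it, the cat is upright on its pad, and the gripper is clear (peak push about 14 N). I viewed 11 pictures, one more than the 10 allowed, and the hand-in call did not report a verdict.

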